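Shut the fixture's swing gate, then hold the cast lever level over it

ROBOT

A 6-joint arm with a two-finger parallel gripper is mounted at the origin on the work surface; the furniture and walls round the work are solid. World frame = base frame: x ahead of the robot, y to its left, z up, the work surface at z = 0. Lengths are in m, angles in rad, forces in N, time in s.
With the tool pointing down it reaches from about 0.375 to 0.9 m from the base axis. Payload 3.1 kg.
Tool frame: the origin (TCP) lies on the front face of the gripper's body, between the roots of the fingers; the fingertips stand 70 mm ahead of it and the grasp point (between the pads) lies 51 mm ahead of it; z points along the fingers, y is the line along which they close (so a half turn about z gives the same grasp; the last joint's range is limited). The gripper opens to 87 mm and grips with 3 to 60 N. Pads are 19 mm wide; open, the fingers measure 117 mm over their backs; the gripper's body (75 mm by 190 mm) begins 51 mm behind the grasp point.
Start: joints at [1.117, 0.527, 1.433, -0, 1.181, -0.178], TCP at [0.17, 0.602, 0.292] pointing down, gripper open.
Joint ranges: [-3.08, 3.08], [-0.75, 2.2], [0.22, 2.44], [-1.43, 4.57], [0, 2.65], [-2.85, 2.85]. Speed limits (rad/s): [2.79, 2.79, 3.14, 3.14, 3.14, 3.14].

INTERFACE

Orientations are given as a unit quaternion [x, y, z, w].
In Python, from rig import robot, cams, ticket gives the robot as it stands. The module is installed in compiled form; this text tells all that it offers.
- The arm moves only by the shell command python3 -m crank 'ROWS' [FORCE]. ROWS is JSON, a list of rows, each a list of 7 numbers: the shift along the tool's x, y, z in cm, then the turn, a rotation vector about the tool's x, y, z in rad, then the closure, from 0 (fully open) to 1 (shut). A call has 1 to 5 rows; each row shifts and turns the commanded pose from where the row before left it, along the tool's axes as they then stand; what a row does not reach is not made up. A row lasts 1/8 s, in which the tool goes at most 62.5 mm and 10.7 degrees, less where a joint would pass 70% of its speed; a pose out of reach is approached as far as the arm can. A call is refused whole if a number of a shift passes 6.25 or a number of a turn 0.188, either way. A call with a gripper value outside its range is refused whole. The fingers move at their own pace and stop on an object; FORCE is the grip in N (left out, the last holds). Time passes only in rows, so rows that do not move let the fingers close. It gives the time, the measured TCP pose, the force, the opening and the grip force at its end, in the units of the state.
- robot.get_obs(): the state, without advancing time (a new reading comes with each control period).
- cams.camera(name): name is "scene" or "side" or "wrist"; returns the picture (480x640x3 uint8, red, green, blue); there is no depth.
- cams.camera_info(name): a dict with "intrinsics" (3x3 intrinsics, pixels), "pose" (4x4, takes a point from camera to world coordinates). Camera axes: x right, y down, z forward; pixel columns grow to the right and rows downward; lengths in m; the calibration is good to about 2 mm. A picture is of the moment at which its call begins: read the wrist's pose just before it. camera_info takes no time and is no camera call; for the wrist camera it gives the pose at the moment of the call.
- ticket.hand_in(): hands the job in; it is judged then, once.
The state is a dict: "time": time; "q": joint angles; "joint_velocities": joint speeds; "joint_torque": joint torques, N m; "position": TCP position; "tool_rot": TCP orientation; "ft_force": force on the tool from outside, world axes, zero at the start; "moment": the same for the moment, N m; "grip_width": finger opening in m; "grip_force": force on a finger pad.
Only numpy, scipy, OpenCV 4.12 (cv2) and the standard library are available. Lean on these libraries where they do the work, as an engineer would, in place of code of your own. Each camera call takes 0.05 s, during which the arm holds its last target. There are 200 camera calls.

TASK

Push the open swing gate of the bolted-down lever fixture shut until it snaps home on its roller catch. Then grip the cast offset lever at its balance point, just out from the heavy hub and not at mid-length, lift it level, and hold it still and level above the fixture the way it will go on, so that I can grease the post and guide it down: hub bore right over the post, far arm right over the slot in the gate, with 1 to 5 cm of air between the post's tip and the underside of the hub. Finish while still holding it there, touching nothing on the fixture, with the gate still shut and the wrench and the solder spool left where they were.

Things in the scene. Friction and masses are not known exactly. Their poses are not given: they have to be found in the camera images.
- fixture: Dark steel base plate 190 x 142 x 16 mm fixed on the bench. Origin on the bench surface; x axis from the post (at x = -65, y = 0 mm) to the swing gate (at x = +72), z up. The lever goes on with its x axis parallel to this one. Catch block 24 x 18 mm, top at 60 mm, at x = +76, y = -67.
- post_tip (a point): Tip of the upright locating post, 80 mm above the bench, diameter 19 mm, chamfered tip; its shoulder (diameter 42 mm) reaches up to 30 mm. Axes as the fixture's.
- gate (a joint): Gate angle, rad: 0 = shut on its catch, square across the fixture's x; grows as the free edge swings outward, away from the post; starts at 0.45 to 1.0. Stays where left, but from 0.10 to 0.055 a sprung roller resists (6 to 8 N at the push point) and pushes it back out; past that it snaps to 0 on a firm stop and stays.
- gate_hinge (a point): Point on the gate's vertical hinge axis (fixture x = +72, y = +52 mm), 74 mm above the bench. The gate is an upright panel 12 mm thick, centred on this axis, from 20 to 74 mm above the bench; shut, it runs from here 96 mm toward the fixture's -y to its free edge.
- gate_push (a point): Place to push: on the gate's outer face (away from the post), 66 mm from the hinge axis, 60 mm above the bench; moves with the gate. Its x axis is the gate's outward normal.
- gate_slot (a point): Middle of the open-topped slot in the gate, at the gate's top edge (74 mm); 26 mm wide, 32 mm deep, 32 mm from the hinge axis; moves with the gate. With the gate shut it is 137 mm from the post along the fixture's x and 20 mm to its +y.
- lever_balance (a point): Centre of mass of the loose cast lever (0.5 to 0.9 kg), which lies level, left of the fixture; x axis from hub to eye. It is in the straight web, 60 mm from the bore's centre and 22 mm above the lever's underside. The web is 18 mm wide, from 12 to 32 mm above the underside, clear from 24 to 95 mm from the bore's centre.
- lever_hub (a point): Centre of the hub bore (diameter 22 mm) at the lever's underside, 60 mm from the balance point toward the lever's -x and 22 mm below it. The hub is a ring of diameter 48 mm, 44 mm high, with a clamp lug on its -y side.
- lever_neck (a point): Underside of the lever's outer arm where it belongs over the gate's slot: 137 mm along the lever's x and 20 mm to +y from the bore's centre, 12 mm above the lever's underside. The web cranks to this side and ends in a ring-shaped eye (diameter 36, 38 high) at 168 mm along x.
- wrench: Bystander: steel adjustable wrench 40 x 182 x 11 mm lying flat, left of the fixture beside the lever (either may be the nearer one). Leave it.
- solder_spool: Bystander: solder spool, diameter 52 mm, 44 mm high, behind the fixture. Leave it.

How it is judged:
On the way, in this order (a step that is already met when the one before it is completed fails the run):
1. the gate is shut and seated on its catch, with the lever still on the bench (value of joint gate below 0.03 rad and height (world z) of lever_hub below 0.01 m), for 0.2 s.
2. the lever is lifted clear of the bench, level (height (world z) of lever_hub above 0.05 m and angle between lever_balance's own z axis and vertical below 0.12 rad), for 0.1 s.
At the end, for the whole second after the job is handed in: Gate within 0.03 rad of shut; lever carried by the fingers alone, gripped within 15 mm (along its web) of its balance point, still, level within 4 degrees, bore within 10 mm of the post axis, arm within 12 mm of mid-slot, 7 to 55 mm of air between post tip and hub; nothing touches the fixture (value of joint gate below 0.03 rad and angle between lever_balance's own z axis and vertical below 0.07 rad and horizontal distance between lever_hub and post_tip below 0.01 m and horizontal distance between lever_neck and gate_slot below 0.012 m and z of lever_hub in the frame of post_tip between 0.007 and 0.055 m and x of the grasp point in the frame of lever_balance between -0.015 and 0.015 m and contact force between the fingers and lever above 2 N and contact force between each of lever, the arm, the fingers and fixture below 0.3 N and velocity of joint gate below 0.05 rad/s and linear speed of lever below 0.02 m/s); the arm keeps its last pose, push and grip.
It fails at once if the wrench or the solder spool is shifted by more than 3 cm (distance of any of wrench, solder_spool from where it was at the start of the episode above 0.03 m).
It fails at once if the lever is tipped by more than 20 degrees (angle between lever_balance's own z axis and vertical above 0.35 rad).
It also fails if it takes over 58 s, if anything falls off the work surface, if the arm or the gripper's body presses on something with over 40 N, if the wrist force passes 120 N, or if a joint passes its speed limit or range.

## Working session

There is one attempt and no reset: what is moved stays moved. The work goes in short steps, Python scripts to look and compute and a shell command to move; the robot and the scene stay as the last step left them, time stands still between calls to the robot, and variables do not carry over. Pictures are saved under pics/ and viewed, at most 10 in all, crops included, and the job is handed in when it is done.

```bash
mkdir -p pics; cat > h.py <<'E'
import numpy as np, cv2
from rig import robot, cams, ticket
def grab(n,name=None):
    info=cams.camera_info(n); im=cams.camera(n)
    if name: cv2.imwrite(f'pics/{name}.png',im[:,:,::-1])
    return im,np.array(info['intrinsics']),np.array(info['pose'])
def ray(K,P,uv,z):
    d=P[:3,:3]@np.linalg.solve(K,[uv[0],uv[1],1.]); o=P[:3,3]
    return o+d*(z-o[2])/d[2]
def proj(K,P,X):
    c=P[:3,:3].T@(np.asarray(X)-P[:3,3]); p=K@c; return p[:2]/p[2]
E
python3 - <<'E'
from h import *
np.set_printoptions(precision=4,suppress=True)
o=robot.get_obs(); print(o)
for n in ['scene','side','wrist']:
    im,K,P=grab(n,n+'0'); print(n,K,P)
E
```

```text
{'time': 0.0, 'q': array([ 1.1175,  0.5285,  1.4339, -0.    ,  1.1814, -0.1785]), 'joint_velocities': array([ 0.0011, -0.0009,  0.0003,  0.0013,  0.0004, -0.001 ]), 'joint_torque': array([  0.0016, -44.0045, -17.6599,   0.0633,   0.0582,  -0.0002]), 'position': array([0.1693, 0.601 , 0.2913]), 'tool_rot': array([ 0.137 ,  0.9906, -0.001 , -0.0003]), 'ft_force': array([-0.4459,  0.0518,  0.0546]), 'moment': array([ 0.0038, -0.0134,  0.0321]), 'grip_force': 0.0, 'grip_width': 0.08703176345850443}
scene [[434.9032   0.     311.1266]
 [  0.     434.9032 233.8966]
 [  0.       0.       1.    ]] [[-0.8571 -0.4349  0.2762  0.3081]
 [-0.5152  0.7235 -0.4594  0.5653]
 [-0.     -0.536  -0.8442  0.784 ]
 [ 0.      0.      0.      1.    ]]
side [[558.0283   0.     324.1285]
 [  0.     558.0283 243.2391]
 [  0.       0.       1.    ]] [[-0.9927 -0.0685  0.0995  0.4664]
 [-0.1205  0.6207 -0.7748  0.9095]
 [-0.0087 -0.7811 -0.6244  0.6764]
 [ 0.      0.      0.      1.    ]]
wrist [[357.1745   0.     318.6332]
 [  0.     357.1745 235.2555]
 [  0.       0.       1.    ]] [[ 0.2711  0.9287  0.2529  0.1004]
 [ 0.9625 -0.2612 -0.0725  0.6226]
 [-0.0013  0.2631 -0.9648  0.3844]
 [ 0.      0.      0.      1.    ]]
```

View pics/scene0.png

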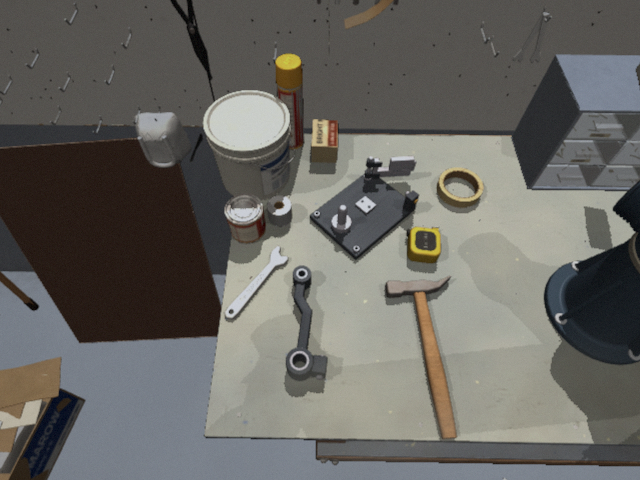

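View pics/side0.png

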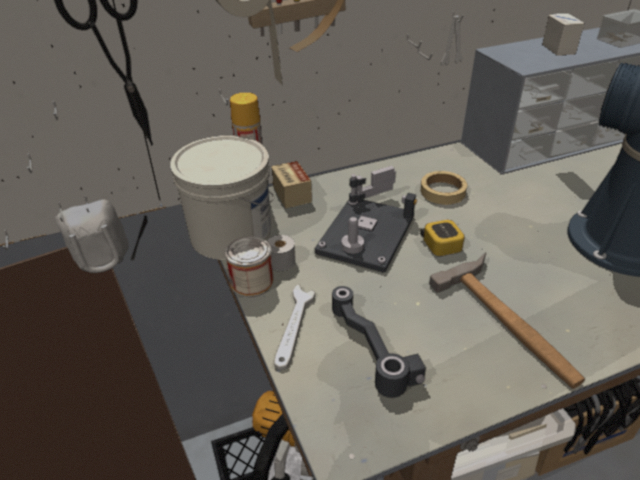

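View pics/wrist0.png

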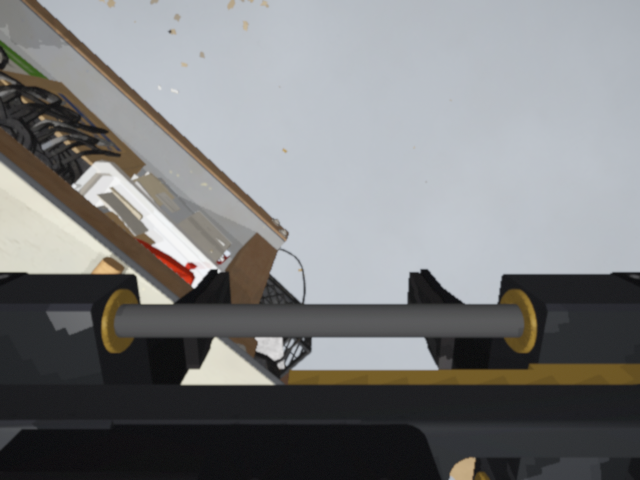

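The scene view shows the fixture with its post tip near (342,208), gate hinge (375,163), open gate edge (414,160), catch block (411,200), lever hub (300,362) and eye (302,274). In the side view the hub is at (391,372) and the eye at (343,295). The wrist view shows only the floor.

```bash
python3 - <<'E'
from h import *
np.set_printoptions(precision=4,suppress=True)
s=cv2.imread('pics/scene0.png'); d=cv2.imread('pics/side0.png')
def c(i,x,y,w,h): return cv2.resize(i[y:y+h,x:x+w],(400,300),interpolation=cv2.INTER_CUBIC)
cv2.imwrite('pics/zoom.png',np.vstack([np.hstack([c(s,300,150,133,100),c(d,305,165,133,100)]),np.hstack([c(s,235,260,160,120),c(d,305,280,160,120)])]))
_,K,P=grab('scene'); _,K2,P2=grab('side')
for n,a,z in [('post',(342,208),.08),('hinge',(375,163),.074),('edge',(414,160),.074),('catch',(411,196),.06),('hub',(300,360),.044),('eye',(302,274),.04)]:
    print(n,ray(K,P,a,z), proj(K2,P2,ray(K,P,a,z)))
E
```

```text
post [0.5172 0.0981 0.08  ] [353.236  220.3664]
hinge [ 0.5156 -0.0473  0.074 ] [359.725  180.2401]
edge [ 0.447  -0.0986  0.074 ] [394.5957 168.9322]
catch [ 0.4146 -0.0164  0.06  ] [409.7486 197.6301]
hub [0.4354 0.3903 0.044 ] [393.5309 365.4082]
eye [0.5196 0.2474 0.04  ] [343.8864 293.5128]
```

View pics/zoom.png

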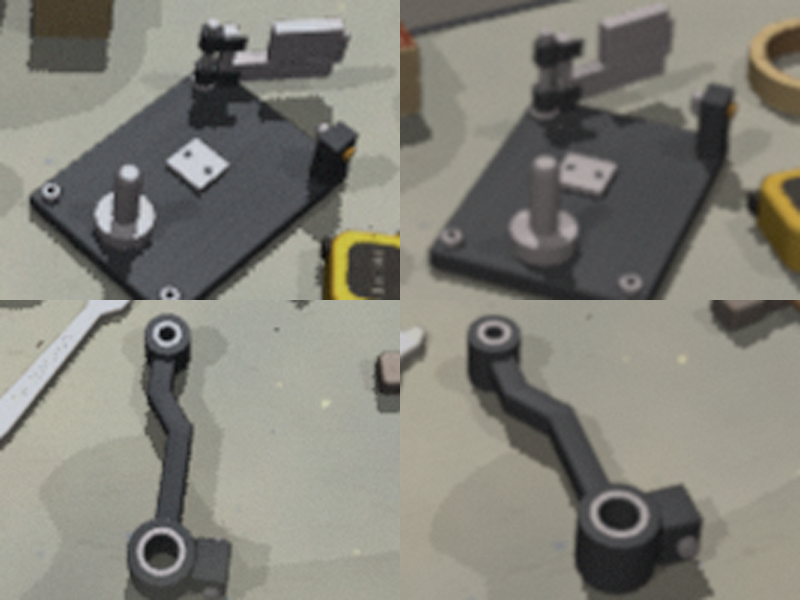

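The zoom shows sharp features. In scene pixels: post tip (342.9,207.5), bore (299.4,360.4), eye (301.8,273.2). In side pixels: (353.2,218.9), (391.8,366), (342.6,292.8). Next I triangulate these.

```bash
cat >> h.py <<'E'
def tri(c1,c2,a,b):
    M=lambda c:c[0]@np.linalg.inv(c[1])[:3]
    X=cv2.triangulatePoints(M(c1),M(c2),np.array(a,float).reshape(2,1),np.array(b,float).reshape(2,1)).ravel(); X=X[:3]/X[3]
    return X, np.linalg.norm(proj(*c1,X)-a)
E
python3 - <<'E'
from h import *
np.set_printoptions(precision=4,suppress=True)
c1=[np.array(cams.camera_info('scene')[k]) for k in('intrinsics','pose')]
c2=[np.array(cams.camera_info('side')[k]) for k in('intrinsics','pose')]
z1=lambda x,y:(300+x/3.0075,150+y/3); z2=lambda x,y:(305+(x-400)/3.0075,165+y/3)
l1=lambda x,y:(235+x/2.5,260+(y-300)/2.5); l2=lambda x,y:(305+(x-400)/2.5,280+(y-300)/2.5)
p={'post':(z1(129,172),z2(545,162),.08),'scrL':(z1(50,191),z2(452,237),.018),'scrB':(z1(170,294),z2(630,282),.018),
'catch':(z1(337,136),z2(716,97),.06),'gfree':(z1(344,27),z2(668,12),.074),'gslot':(z1(272,27),z2(602,24),.074),'knob':(z1(211,27),z2(546,42),.074),
'hub':(l1(161,550),l2(617,515),.044),'eye':(l1(167,333),l2(494,332),.041),'bend':(l1(190,430),l2(568,410),.032)}
R={}
for n,(a,b,z) in p.items():
    X,e=tri(c1,c2,a,b); R[n]=X; print(n,X,round(e,2),ray(*c1,a,z),ray(*c2,b,z))
d=R['scrB']-R['scrL']; print('scr',np.linalg.norm(d),'yaw x',np.arctan2(d[1],d[0])+np.pi/2)
d=R['eye']-R['hub']; print('lever',np.linalg.norm(d),'yaw',np.arctan2(d[1],d[0]),np.arctan2(d[1],d[0])-np.arctan2(20,168))
E
```

```text
post [0.517  0.0961 0.0812] 0.45 [0.5165 0.0957 0.08  ] [0.5176 0.0939 0.08  ]
scrL [0.5736 0.101  0.0227] 0.06 [0.5751 0.0982 0.018 ] [0.5745 0.0951 0.018 ]
scrB [0.4615 0.1318 0.0221] 0.37 [0.4616 0.1299 0.018 ] [0.4618 0.1267 0.018 ]
catch [ 0.4137 -0.0211  0.0577] 0.0 [ 0.4134 -0.0192  0.06  ] [ 0.4139 -0.0175  0.06  ]
gfree [ 0.448  -0.1055  0.0698] 0.13 [ 0.4475 -0.1017  0.074 ] [ 0.448  -0.0982  0.074 ]
gslot [ 0.4919 -0.0728  0.0768] 0.26 [ 0.4921 -0.0749  0.074 ] [ 0.4923 -0.0777  0.074 ]
knob [ 0.529  -0.052   0.0736] 0.46 [ 0.5298 -0.0522  0.074 ] [ 0.5284 -0.0507  0.074 ]
hub [0.4374 0.39   0.0418] 0.42 [0.4363 0.3908 0.044 ] [0.4379 0.3916 0.044 ]
eye [0.5216 0.2456 0.0395] 0.31 [0.5206 0.2465 0.041 ] [0.5218 0.247  0.041 ]
bend [0.469  0.3002 0.029 ] 0.94 [0.4667 0.302  0.032 ] [0.4699 0.3025 0.032 ]
scr 0.11631886922108721 yaw x 4.443952695534554
lever 0.16722276184794588 yaw -1.0427499922120878 -1.1612399513702256
```

Checks: hub to eye measures 167 mm (169 expected), heights are within 2-4 mm, and the hinge and catch lie where the fixture frame predicts. I'll fit the frames and plan the approach.

```bash
cat >> h.py <<'E'
def fitF(src,dst):
    src,dst=np.array(src),np.array(dst); s=src-src.mean(0); t=dst-dst.mean(0)
    a=np.arctan2((s[:,0]*t[:,1]-s[:,1]*t[:,0]).sum(),(s*t).sum()); R=np.array([[np.cos(a),-np.sin(a)],[np.sin(a),np.cos(a)]])
    o=dst.mean(0)-R@src.mean(0); return a,R,o,np.linalg.norm(src@R.T+o-dst,axis=1)
from scipy.spatial.transform import Rotation as Ro
def to(xyz,yawy=None):
    "tool-frame shift in cm, and turn about tool z, from the present pose to xyz with tool y at yawy"
    ob=robot.get_obs(); R=Ro.from_quat(ob['tool_rot']).as_matrix()
    sh=R.T@(np.array(xyz)-ob['position'])*100; y=np.arctan2(R[1,1],R[0,1])
    return sh.round(2), None if yawy is None else round(-(yawy-y),3)
E
python3 - <<'E'
from h import *
np.set_printoptions(precision=4,suppress=True)
a,R,o,r=fitF([[-.065,0],[.072,.052],[.076,-.067]],[[.517,.095],[.529,-.0515],[.4137,-.0193]]); print(a,o,r)
F=lambda x,y:R@np.array([x,y])+o
d=F(.072,.052); g=(np.array([.448,-.101])-d)@R; print('gate',np.linalg.norm(g),np.arctan2(g[0],-g[1]))
print('start push',F(.172,0),'end',F(.093,-.014),'yaw fx',a)
c1=[np.array(cams.camera_info('scene')[k]) for k in('intrinsics','pose')]
for n,q,z in [('box',(322,162),0),('boxtop',(325,124),.06),('bottle',(297,146),0),('bucket',(262,197),0),('can',(250,240),0),('cantop',(245,205),.07),('spool',(280,212),.044),('ring',(460,187),.02),('bkt right',(292,170),0.05)]: print(n,ray(*c1,q,z))
T=F(.172,0); print(to([.36,.3,.29]),to([T[0],T[1],.25],a+np.pi))
E
```

```text
-1.8618859406443908 [0.4993 0.0331] [0.001  0.0009 0.0012]
gate 0.09484438848906368 0.8493427296890206
start push [ 0.4499 -0.1316] end [ 0.4592 -0.0519] yaw fx -1.8618859406443908
box [ 0.6471 -0.0489 -0.    ]
boxtop [ 0.6746 -0.1076  0.06  ]
bottle [ 0.7257 -0.0621 -0.    ]
bucket [0.7105 0.1112 0.    ]
can [0.6676 0.2184 0.    ]
cantop [0.6926 0.1864 0.07  ]
spool [0.6336 0.1497 0.044 ]
ring [ 0.337  -0.1282  0.02  ]
bkt right [0.6704 0.0446 0.05  ]
(array([-26.52, -23.83,   0.2 ]), None) (array([-46.88, -62.93,   4.23]), np.float64(0.016))
```

```bash
python3 -m crank '[[-3.8,-3.4,0,0,0,0,1],[-3.8,-3.4,0,0,0,0,1],[-3.8,-3.4,0,0,0,0,1],[-3.8,-3.4,0,0,0,0,1],[-3.8,-3.4,0,0,0,0,1]]' 20; python3 -m crank '[[-3.8,-3.4,0,0,0,0,1],[-3.8,-3.4,0,0,0,0,1],[-2.4,-4.5,0,0,0,0,1],[-2.4,-4.5,0,0,0,0,1],[-2.4,-4.5,0,0,0,0,1]]'; python3 -m crank '[[-2.4,-4.5,0,0,0,0,1],[-2.4,-4.5,0,0,0,0,1],[-2.4,-4.5,0,0,0,0,1],[-2.4,-4.5,0,0,0,0,1],[0,0,0,0,0,0,1]]'
python3 - <<'E'
from h import *
print(to([.448,-.1375,.20],-1.862+np.pi))
E
```

```text
time: 0.88
position: [0.307, 0.385, 0.2923]
tool_rot: [0.137, 0.991, 0.0, 0.0]
ft_force: [0.3, -0.3, 0.3]
grip_width: 0.0452
grip_force: 0.0
time: 1.5
position: [0.394, 0.1493, 0.2924]
tool_rot: [0.137, 0.991, 0.0, 0.0]
ft_force: [1.0, 0.3, -0.8]
grip_width: 0.0016
grip_force: 0.0
time: 2.12
position: [0.4387, -0.0519, 0.2925]
tool_rot: [0.14, 0.99, -0.001, 0.001]
ft_force: [-0.2, 0.5, -0.2]
grip_width: 0.0001
grip_force: 0.0
(array([-3.23, -7.97,  9.27]), np.float64(0.011))
```

```bash
python3 -m crank '[[-1.6,-4,2.5,0,0,0,1],[-1.6,-4,2.5,0,0,0,1],[0,0,4.3,0,0,0,1],[0,0,0,0,0,0,1]]'
python3 - <<'E'
from h import *
print(robot.get_obs()['position'],to([.448,-.1375,.118],-1.862+np.pi))
im,K,P=grab('wrist','w1')
E
```

```text
time: 2.62
position: [0.4442, -0.1326, 0.197]
tool_rot: [0.137, 0.991, 0.002, -0.004]
ft_force: [0.4, 0.3, 0.8]
grip_width: 0.0005
grip_force: 0.0
[ 0.44423329 -0.13261112  0.19703795] (array([-0.56, -0.39,  7.9 ]), np.float64(0.016))
```

View pics/w1.png

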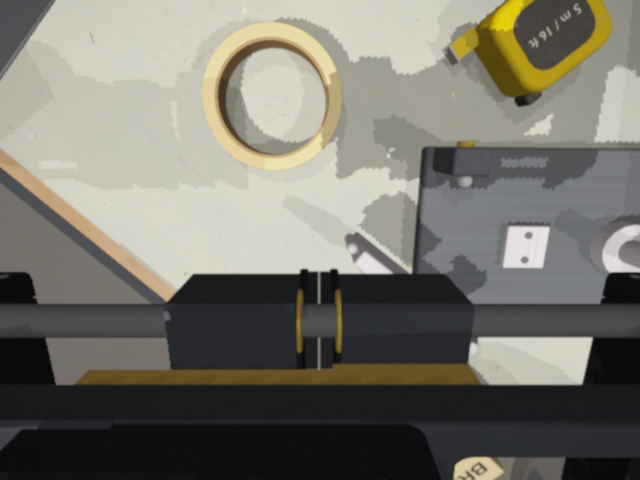

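The wrist view shows the plate edge running vertical, so the tool is aligned with the fixture. The gate's free edge is at about (350,238), just right of the closed fingers at column 320.

```bash
python3 - <<'E'
from h import *
i=cams.camera_info('wrist');K,P=np.array(i['intrinsics']),np.array(i['pose'])
o=robot.get_obs();R=Ro.from_quat(o['tool_rot']).as_matrix()
for uv,z in [((348,238),.074),((362,250),.074),((465,182),.045),((421,148),.016)]:
    X=ray(K,P,uv,z);print(X,(R.T@(X-o['position']))*100)
E
python3 -m crank '[[-0.6,-1,2.5,0,0,0,1],[0,0,2.5,0,0,0,1],[0,0,2.8,0,0,0,1],[0,0,0,0,0,0,1]]'
```

```text
[ 0.4397804  -0.10982034  0.074     ] [ 1.1038454   2.05414967 12.46499959]
[ 0.449909  -0.1031986  0.074    ] [ 0.30810441  2.96582502 12.46278985]
[ 0.4312861  -0.02197222  0.045     ] [ 4.28751537 10.2769955  15.3896385 ]
[ 0.40355387 -0.03897583  0.016     ] [ 6.48430522  7.88543679 18.29593467]
time: 3.18
position: [0.4494, -0.1444, 0.1216]
tool_rot: [0.136, 0.991, 0.0, -0.001]
ft_force: [0.5, -0.2, -0.4]
grip_width: 0.0003
grip_force: 0.0
```

```bash
python3 -m crank '[[0.2,1.2,0.6,0,0,0,1],[0.3,1.5,0,0,0,0,1],[0.3,1.5,0,0,0,0,1],[0.3,1.5,0,0,0,0,1],[0.3,1.2,0,0,0,0,1]]'; python3 -m crank '[[0.2,0.7,0,0,0,0,1],[0.1,0.5,0,0,0,0,1],[0,0.3,0,0,0,0,1],[0,0,0,0,0,0,1]]'
python3 - <<'E'
from h import *
print(to([.4592,-.0519,.115]))
E
```

```text
time: 3.8
position: [0.4551, -0.074, 0.1158]
tool_rot: [0.136, 0.991, -0.0, 0.001]
ft_force: [-0.7, -1.5, 1.3]
grip_width: 0.0006
grip_force: 0.4
time: 4.3
position: [0.4559, -0.06, 0.1152]
tool_rot: [0.137, 0.991, 0.0, 0.0]
ft_force: [0.0, -0.1, 0.7]
grip_width: 0.0006
grip_force: 0.0
(array([-0.09,  0.87,  0.02]), None)
```

```bash
python3 -m crank '[[0,0.3,0,0,0,0,1],[0,0,0,0,0,0,1]]';python3 -m crank '[[0,0.3,0,0,0,0,1],[0,0,0,0,0,0,1]]';python3 -m crank '[[0,0.2,0,0,0,0,1],[0,0,0,0,0,0,1]]'
```

```text
time: 4.55
position: [0.4567, -0.0571, 0.1152]
tool_rot: [0.137, 0.991, 0.0, 0.0]
ft_force: [0.3, -0.6, -0.7]
grip_width: 0.0004
grip_force: 0.0
time: 4.8
position: [0.4572, -0.0545, 0.1152]
tool_rot: [0.137, 0.991, -0.0, -0.0]
ft_force: [-2.7, -4.5, -0.3]
grip_width: 0.0002
grip_force: 2.2
time: 5.05
position: [0.4582, -0.052, 0.1153]
tool_rot: [0.137, 0.991, 0.0, 0.0]
ft_force: [-0.1, 0.3, 0.3]
grip_width: 0.0006
grip_force: 0.0
```

```bash
python3 -m crank '[[0,0.2,0,0,0,0,1],[0,0,0,0,0,0,1]]';python3 -m crank '[[0,0.15,0,0,0,0,1],[0,0,0,0,0,0,1]]'
```

```text
time: 5.3
position: [0.4587, -0.0501, 0.1153]
tool_rot: [0.137, 0.991, 0.0, 0.0]
ft_force: [-0.5, 0.4, -0.2]
grip_width: 0.001
grip_force: 0.0
time: 5.55
position: [0.459, -0.0492, 0.1153]
tool_rot: [0.137, 0.991, -0.0, 0.0]
ft_force: [-0.1, -3.4, -0.8]
grip_width: 0.0001
grip_force: 1.6
```

```bash
python3 - <<'E'
from h import *
a=grab('scene')[0];b=grab('side')[0]
c=lambda i,x,y:cv2.resize(i[y:y+120,x:x+106,::-1],(400,453),interpolation=cv2.INTER_CUBIC)
cv2.imwrite('pics/g1.png',np.hstack([c(a,330,140),c(b,330,155)]))
E
```

```text
(no output)
```

View pics/g1.png

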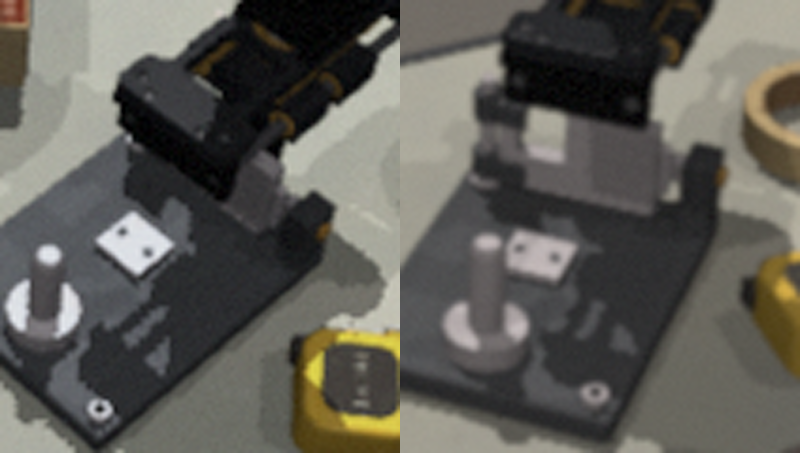

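The picture shows the gate's free edge up against the catch block at about (270,190) left and (660,185) right. The force history (4.5 N, then free travel, then contact again) fits a snap followed by the stop. One more nudge to confirm, then retreat.

```bash
python3 -m crank '[[0,0.2,0,0,0,0,1],[0,0,0,0,0,0,1]]'; python3 -m crank '[[0,-1,0,0,0,0,1],[0,-2,0,0,0,0,1],[0,-1,-4,0,0,0,0.5],[0,0,-6,0,0,0,0],[0,0,-6,0,0,0,0]]'
python3 - <<'E'
from h import *
b=robot.get_obs()
L=-1.1612; ux=np.array([np.cos(L),np.sin(L)]); B=np.array([.4374,.3905])+.06*ux
print(B,to([.42,.15,.3]),to([*B,.20],L+np.pi/2))
E
```

```text
time: 5.9
position: [0.4592, -0.0487, 0.1152]
tool_rot: [0.136, 0.991, -0.001, -0.0]
ft_force: [-4.5, -12.9, -0.1]
grip_width: 0.0005
grip_force: 6.7
time: 6.52
position: [0.4482, -0.0852, 0.2767]
tool_rot: [0.137, 0.991, 0.001, -0.0]
ft_force: [2.3, -0.9, -0.7]
grip_width: 0.0226
grip_force: 0.0
[0.46129434 0.3354631 ] (array([ 9.11, 21.87, -2.29]), None) (array([10.18, 40.83,  7.73]), np.float64(0.886))
```

```bash
python3 -m crank '[[1.3,5.1,0,0,0,0,0],[1.3,5.1,0,0,0,0,0],[1.3,5.1,0,0,0,0,0],[1.3,5.1,0,0,0,0,0],[1.3,5.1,0,0,0,0,0]]'; python3 -m crank '[[1.3,5.1,0,0,0,0,0],[1.3,5.1,0,0,0,0,0],[1.1,5.1,0,0,0,0,0],[0,0,0,0,0,0.177,0],[0,0,0,0,0,0.177,0]]';python3 -m crank '[[0,0,0,0,0,0.177,0],[0,0,0,0,0,0.177,0],[0,0,0,0,0,0.177,0],[0,0,0,0,0,0,0]]'
python3 - <<'E'
from h import *
print(to([.4613,.3355,.20],-1.1612+np.pi/2))
im,K,P=grab('wrist','w2')
E
```

```text
time: 7.15
position: [0.4547, 0.1796, 0.2753]
tool_rot: [0.137, 0.991, 0.0, -0.0]
ft_force: [0.7, -0.4, -0.6]
grip_width: 0.0725
grip_force: 0.0
time: 7.78
position: [0.4602, 0.336, 0.2747]
tool_rot: [0.311, 0.95, -0.0, -0.001]
ft_force: [-0.4, 0.0, 0.5]
grip_width: 0.087
grip_force: 0.0
time: 8.28
position: [0.4607, 0.335, 0.275]
tool_rot: [0.547, 0.837, -0.0, -0.001]
ft_force: [0.3, -0.6, 0.1]
grip_width: 0.0866
grip_force: 0.0
(array([0.02, 0.08, 7.5 ]), np.float64(0.003))
```

View pics/w2.png

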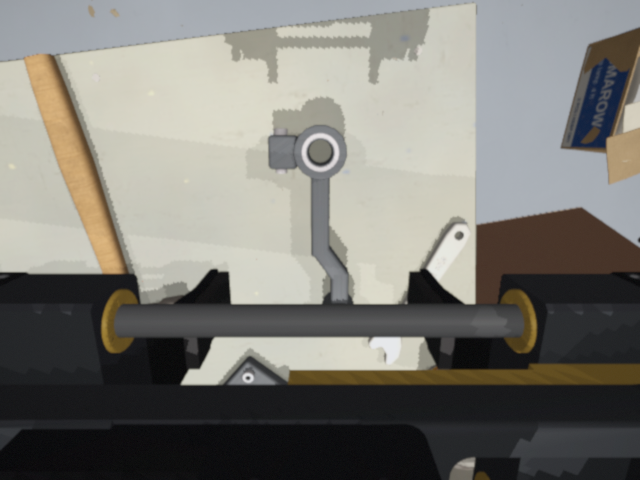

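The hub ring is centred at (320,151), and the web runs straight down column ~320 to about row 250. The wrench is off to the right. Now I measure the web axis and bore from the mask.

```bash
python3 - <<'E'
from h import *
np.set_printoptions(precision=4,suppress=True)
im=cv2.imread('pics/w2.png'); g=cv2.cvtColor(im,cv2.COLOR_BGR2GRAY)
i=cams.camera_info('wrist');K,P=np.array(i['intrinsics']),np.array(i['pose'])
W=[]
for r in range(188,242,6):
    c=np.where(g[r,300:345]<125)[0]+300; W.append(ray(K,P,((c[0]+c[-1])/2,r),.032)); print(r,c[0],c[-1],end='; ')
m=((g>165)).astype('uint8'); m[:,:296]=0;m[:,346:]=0;m[:125]=0;m[178:]=0
n,l,s,ct=cv2.connectedComponentsWithStats(m); 
for k in range(1,n): print(s[k],ct[k])
k=1+np.argmax([s[j][4]*(abs(ct[j]-[320,151]).sum()<8) for j in range(1,n)])
x,y,w,h,_=s[k]; c=(x+(w-1)/2,y+(h-1)/2); H=ray(K,P,c,.044); print(c,H)
W=np.array(W); v=cv2.fitLine(W[:,:2].astype('float32'),2,0,.01,.01).ravel(); yaw=np.arctan2(v[1],v[0]); print('yaw',yaw,v)
u=v[:2]*(1 if v[1]<0 else -1); yaw=np.arctan2(u[1],u[0]); B=H[:2]+.06*u; n_=np.array([-u[1],u[0]])
print('yaw',yaw,'web off',(W[:,:2]-H[:2])@n_,'B',B,to([*B,.074],yaw+np.pi/2))
E
```

```text
188 311 328; 194 311 328; 200 311 328; 206 311 328; 212 311 328; 218 311 328; 224 311 328; 230 311 329; 236 312 329; [344 125   2  17  28] [344.6071 132.0357]
[301 133  39  39 528] [319.9583 151.3693]
[331 161  15  17 104] [340.7596 172.5288]
[296 168  13  10  70] [299.9286 173.9429]
(np.float64(320.0), np.float64(152.0)) [0.4379 0.3922 0.044 ]
yaw -1.1404728 [ 0.4172 -0.9088  0.4605  0.3403]
yaw -1.1404728 web off [-0.0009 -0.001  -0.0011 -0.0012 -0.0013 -0.0014 -0.0015 -0.0011 -0.0007] B [0.4629 0.3377] (array([ 0.15,  0.32, 20.11]), np.float64(-0.016))
```

```bash
python3 -m crank '[[0.05,0.2,4.5,0,0,-0.005,0],[0,0,4.5,0,0,0,0],[0,0,4.5,0,0,0,0],[0,0,3.5,0,0,0,0],[0,0,2.0,0,0,0,0]]'; python3 -m crank '[[0,0,0.8,0,0,0,0],[0,0,0,0,0,0,0]]'; python3 -m crank '[[0,0,0,0,0,0,1],[0,0,0,0,0,0,1],[0,0,0,0,0,0,1],[0,0,0,0,0,0,1],[0,0,0,0,0,0,1]]' 45;python3 -m crank '[[0,0,0,0,0,0,1],[0,0,0,0,0,0,1],[0,0,0,0,0,0,1]]'
```

```text
time: 8.95
position: [0.4619, 0.3358, 0.0831]
tool_rot: [0.545, 0.839, -0.001, -0.001]
ft_force: [-0.0, -0.2, 0.0]
grip_width: 0.087
grip_force: 0.0
time: 9.2
position: [0.4628, 0.3362, 0.0771]
tool_rot: [0.545, 0.838, -0.0, -0.0]
ft_force: [-0.5, -0.0, 1.4]
grip_width: 0.0871
grip_force: 0.0
time: 9.82
position: [0.4628, 0.3362, 0.0774]
tool_rot: [0.546, 0.838, 0.0, 0.0]
ft_force: [0.6, -0.4, 0.7]
grip_width: 0.0445
grip_force: 0.0
time: 10.2
position: [0.4619, 0.3358, 0.0771]
tool_rot: [0.546, 0.838, -0.001, -0.001]
ft_force: [-2.0, -0.0, 0.6]
grip_width: 0.0179
grip_force: 45.0
```

```bash
python3 -m crank '[[0,0,-0.5,0,0,0,1],[0,0,-1,0,0,0,1],[0,0,-1.5,0,0,0,1],[0,0,-1.5,0,0,0,1],[0,0,-1.5,0,0,0,1]]'; python3 -m crank '[[0,0,-1.5,0,0,0,1],[0,0,-1.5,0,0,0,1],[0,0,-1.5,0,0,0,1],[0,0,-0.8,0,0,0,1],[0,0,0,0,0,0,1]]'
python3 - <<'E'
from h import *
np.set_printoptions(precision=4,suppress=True)
o=robot.get_obs();R=Ro.from_quat(o['tool_rot']).as_matrix();print(R.T@o['moment'],R.T@o['ft_force'])
im,K,P=grab('wrist','w3'); side=grab('side','s3'); 
cv2.imwrite('pics/c3.png',np.vstack([im[60:340,100:500,::-1],side[0][100:400,150:550,::-1]]))
E
```

```text
time: 10.82
position: [0.4629, 0.3362, 0.1387]
tool_rot: [0.546, 0.838, 0.0, 0.0]
ft_force: [0.2, -0.1, -5.7]
grip_width: 0.0173
grip_force: 45.0
time: 11.45
position: [0.4631, 0.3363, 0.191]
tool_rot: [0.546, 0.838, 0.001, 0.0]
ft_force: [-0.0, 0.3, -5.3]
grip_width: 0.0178
grip_force: 45.0
[ 0.062  -0.0808 -0.0315] [0.2856 0.0746 5.2874]
```

View pics/c3.png

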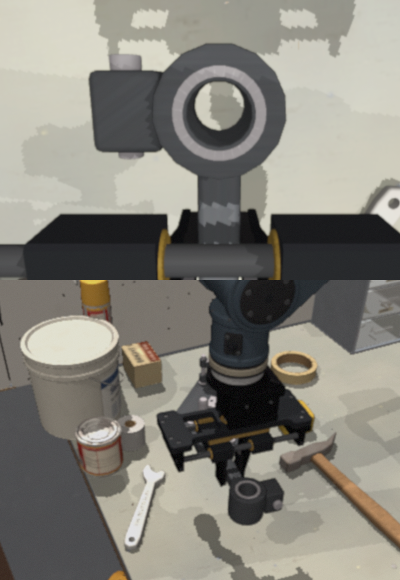

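The wrist crop shows the hub held clear: outer ring centred near w3 (324,170) and the bore's top ring at about (319,167). In the side view the lever looks level, and the wrench and spool are unmoved. I'll check hub offset, pitch and moments numerically.

```bash
python3 - <<'E'
from h import *
np.set_printoptions(precision=4,suppress=True)
M=[]
for k in range(8):
    grab('scene'); o=robot.get_obs();R=Ro.from_quat(o['tool_rot']).as_matrix();M.append(np.r_[R.T@o['moment'],R.T@o['ft_force']])
print(np.mean(M,0),np.std(M,0))
im,K,P=grab('wrist'); g=cv2.cvtColor(im,cv2.COLOR_RGB2GRAY)
m=(g<110).astype('uint8'); m[272:]=0
m=cv2.morphologyEx(m,cv2.MORPH_OPEN,np.ones((3,3)))
# light top ring of the bore
t=((g>135)&(g<185)).astype('uint8'); t[:120]=0;t[215:]=0;t[:,:265]=0;t[:,375:]=0
n,l,s,c=cv2.connectedComponentsWithStats(t)
k=1+np.argmax(s[1:,4]); print(s[k],c[k])
hull=cv2.convexHull(np.argwhere(l==k)[:,::-1].astype(np.int32)); e=cv2.fitEllipse(hull); print(e)
o=robot.get_obs()
for z in (.148,.158,.168):
    H=ray(K,P,e[0],z); d=(R.T@(H-o['position']))*100
    dep=(P[:3,:3].T@(H-P[:3,3]))[2]; print(z,d,'ring dia mm',e[1][0]/K[0,0]*dep*1e3,e[1][1]/K[0,0]*dep*1e3)
i=[np.array(x) for x in (1,)]
E
```

```text
[ 0.0682 -0.0518  0.0019 -0.1181  0.4169  6.1519] [0.0295 0.0105 0.0199 0.3508 0.591  0.4464]
[ 273  126   93   89 2403] [318.8697 168.3429]
((318.7558288574219, 172.59640502929688), (93.0052261352539, 94.46170043945312), 1.6291550397872925)
0.148 [6.0976 0.0881 4.2042] ring dia mm 34.763705645321046 35.308109934145875
0.158 [6.19   0.0868 3.2042] ring dia mm 32.18802278265143 32.69209153269923
0.168 [6.2825 0.0855 2.2042] ring dia mm 29.612339919981796 30.076073131252578
```

```bash
python3 - <<'E'
from h import *
np.set_printoptions(precision=4,suppress=True)
def ring(img,cx,cy,w,lo):
    g=cv2.cvtColor(img,cv2.COLOR_BGR2GRAY)[cy-w:cy+w,cx-w:cx+w]
    t=(g>lo).astype('uint8'); n,l,s,c=cv2.connectedComponentsWithStats(t); out=[]
    for k in range(1,n):
        if s[k][4]>25 and s[k][0]>0 and s[k][1]>0 and s[k][0]+s[k][2]<2*w and s[k][1]+s[k][3]<2*w:
            out.append((s[k][4],c[k]+[cx-w,cy-w],cv2.fitEllipse(cv2.convexHull(np.argwhere(l==k)[:,::-1].astype(np.int32)))))
    return [(a,b.round(1),(np.array(e[0])+[cx-w,cy-w]).round(2),np.round(e[1],1)) for a,b,e in out]
s3=cv2.imread('pics/s3.png'); w3=cv2.imread('pics/w3.png'); s0=cv2.imread('pics/side0.png'); w2=cv2.imread('pics/w2.png')
for lo in (100,120,140): print(lo,'s3',ring(s3,398,310,22,lo)); print('s0',ring(s0,392,366,22,lo)); print('w3',ring(w3,319,168,62,lo))
for lo in (130,150): print('w2',ring(w2,320,151,24,lo))
E
```

```text
100 s3 []
s0 [(np.int32(193), array([392.2, 365.2]), array([392.13, 365.18]), array([19.3, 24.1]))]
w3 [(np.int32(3093), array([318.8, 171.5]), array([318.8 , 172.54]), array([95.1, 96.5])), (np.int32(1910), array([318.8, 165. ]), array([318.78, 164.87]), array([49.2, 49.6]))]
120 s3 []
s0 [(np.int32(154), array([392. , 365.1]), array([392.09, 365.16]), array([18.2, 23.2]))]
w3 [(np.int32(2806), array([318.6, 171.3]), array([318.76, 172.54]), array([93.9, 95.5])), (np.int32(1860), array([318.6, 164.9]), array([318.58, 164.91]), array([48.3, 49.1]))]
140 s3 []
s0 [(np.int32(99), array([392. , 365.6]), array([392.15, 365.24]), array([17.4, 22.3]))]
w3 [(np.int32(2467), array([318.7, 170.9]), array([318.71, 172.49]), array([92.7, 94.1])), (np.int32(1739), array([318.2, 164.7]), array([318.49, 164.45]), array([46.8, 48.9]))]
w2 [(np.int32(744), array([320.1, 151. ]), array([319.95, 151.6 ]), array([40.5, 41.1]))]
w2 [(np.int32(603), array([319.9, 151.5]), array([319.98, 151.85]), array([38.4, 39.5]))]
```

```bash
python3 - <<'E'
from h import *
np.set_printoptions(precision=4,suppress=True)
i=cams.camera_info('wrist');K,P=np.array(i['intrinsics']),np.array(i['pose'])
o=robot.get_obs();R=Ro.from_quat(o['tool_rot']).as_matrix()
pt=lambda uv,d:P[:3,:3]@(np.linalg.solve(K,[*uv,1.])*d)+P[:3,3]
# mean depth of an upright-axis circle: apparent size -> depth
for zt in (.150,.154,.158,.162):
    T=ray(K,P,(318.78,172.53),zt); B=ray(K,P,(318.7,164.9),zt-.044)
    d=R.T@(T-B)*1000; dT=(P[:3,:3].T@(T-P[:3,3]))[2];dB=(P[:3,:3].T@(B-P[:3,3]))[2]
    print(zt,'tool axis mm',d,'tilt deg x',np.degrees(d[0]/44),'y',np.degrees(d[1]/44),'dia',95*dT/K[0,0]*1e3,49*dB/K[0,0]*1e3,(R.T@(T-o['position'])*1e3),(R.T@(B-o['position'])*1e3))
print('w2 dia',40.8*(.368-.044)/np.cos(.0)/K[0,0]*1e3, P[:3,3])
E
```

```text
0.15 tool axis mm [  0.3792  -0.0187 -44.    ] tilt deg x 0.4938387951343601 y -0.024359324133050312 dia 35.00268955028411 23.891920371959866 [61.1812  0.9217 40.0409] [60.802   0.9404 84.0409]
0.154 tool axis mm [  0.4624  -0.0196 -44.    ] tilt deg x 0.6020961874597339 y -0.025549074291394445 dia 33.95037007057717 23.352141437839315 [61.5502  0.9163 36.0409] [61.0878  0.9359 80.0409]
0.158 tool axis mm [  0.5455  -0.0205 -44.    ] tilt deg x 0.7103535797850494 y -0.026738824449606322 dia 32.89805059087022 22.812362503718763 [61.9192  0.9109 32.0409] [61.3737  0.9315 76.0409]
0.162 tool axis mm [  0.6286  -0.0214 -44.    ] tilt deg x 0.8186109721104895 y -0.027928574607921242 dia 31.845731111163275 22.27258356959821 [62.2882  0.9056 28.0409] [61.6596  0.927  72.0409]
w2 dia 37.01047987825659 [0.4338 0.4036 0.283 ]
```

Level within about 1° and hub 61.4 mm from the grasp (1.4 mm off balance). Turning to the fixture heading, then carrying it over.

```bash
python3 -m crank '[[0,0,0,0,0,0.1,1],[0,0,0,0,0,0.15,1],[0,0,0,0,0,0.18,1],[0,0,0,0,0,0.16,1],[0,0,0,0,0,0.1,1]]'; python3 - <<'E'
from h import *
print(to([.4999,.0364,.190],-.281))
E
```

```text
time: 12.62
position: [0.4628, 0.3362, 0.1902]
tool_rot: [0.798, 0.602, -0.0, -0.0]
ft_force: [-0.2, -0.6, -5.2]
grip_width: 0.0179
grip_force: 45.0
(array([-2.781e+01,  1.179e+01,  2.000e-02]), np.float64(0.003))
```

```bash
python3 -m crank '[[-1.5,0.65,0,0,0,0,1],[-3,1.3,0,0,0,0,1],[-4,1.7,0,0,0,0,1],[-4,1.7,0,0,0,0,1],[-4,1.7,0,0,0,0,1]]'; python3 -m crank '[[-4,1.7,0,0,0,0,1],[-3,1.3,0,0,0,0,1],[-2.3,0.95,0,0,0,0,1],[-1.4,0.55,0,0,0,0,1],[-0.6,0.25,0,0,0,0,1]]';python3 -m crank '[[0,0,0,0,0,0,1],[0,0,0,0,0,0,1]]'
python3 - <<'E'
from h import *
print(to([.4999,.0364,.190],-.281))
w=grab('wrist','w4')[0]; a=grab('scene','s4')[0]; b=grab('side','d4')[0]
c=lambda i,x,y:cv2.resize(i[y:y+112,x:x+150],(400,300),interpolation=cv2.INTER_CUBIC)
cv2.imwrite('pics/c4.png',np.vstack([np.hstack([c(a,290,140),c(b,300,150)]),np.hstack([w[20:320,120:520],cv2.resize(b,(400,300))])])[:,:,::-1])
E
```

```text
time: 13.25
position: [0.4861, 0.1561, 0.1904]
tool_rot: [0.797, 0.605, 0.0, 0.0]
ft_force: [-0.6, -0.4, -6.7]
grip_width: 0.0176
grip_force: 45.0
time: 13.88
position: [0.5011, 0.0356, 0.1904]
tool_rot: [0.797, 0.604, 0.0, -0.0]
ft_force: [0.1, 0.5, -6.0]
grip_width: 0.0174
grip_force: 45.0
time: 14.12
position: [0.5008, 0.0374, 0.1902]
tool_rot: [0.797, 0.604, -0.0, -0.0]
ft_force: [0.5, 0.2, -6.5]
grip_width: 0.0174
grip_force: 45.0
(array([-0.12, -0.06,  0.02]), np.float64(0.008))
```

View pics/c4.png

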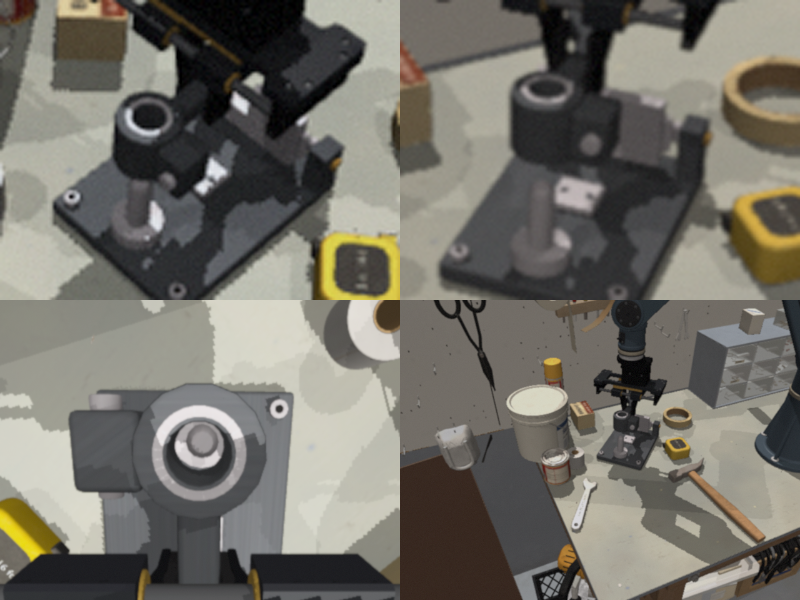

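In the wrist tile the post tip shows through the bore at about w4 (323,160), and the plate edges converge symmetrically, so the heading is right. The gate is shut against its catch, and the wrench and spool are in place. Now I work out the residual offset.

```bash
python3 - <<'E'
from h import *
np.set_printoptions(precision=1,suppress=True)
i=cams.camera_info('wrist');K,P=np.array(i['intrinsics']),np.array(i['pose'])
o=robot.get_obs();R=Ro.from_quat(o['tool_rot']).as_matrix(); T=lambda X:R.T@(X-o['position'])*1000
print('post tip tool mm',T(ray(K,P,(323,160),.08)),'hub 61.4 0.9','fit post',T(np.array([.5179,.0954,.08])))
print('screw +y,-x',T(ray(K,P,(120+280,20+108),.018)), 'hub top now',T(ray(K,P,(320,172),.158)))
E
```

```text
post tip tool mm [ 61.8   2.1 110.2] hub 61.4 0.9 fit post [ 60.5   0.7 110.2]
screw +y,-x [ 80.6  57.6 172.2] hub top now [62.2  0.1 32.2]
```

```bash
python3 -m crank '[[0,0,0,0,0,0,1],[0,0,0,0,0,0,1]]'; python3 -c "
from rig import ticket
print(ticket.hand_in())"
```

```text
time: 14.52
position: [0.5011, 0.0368, 0.1902]
tool_rot: [0.797, 0.604, 0.0, -0.0]
ft_force: [-0.2, -0.7, -5.8]
grip_width: 0.0177
grip_force: 45.0
the job is handed in; nothing more can be done
None
```

The job is handed in, with no verdict returned: the gate is snapped shut, and the lever is held level (within about 1° when checked after the lift) at its balance point, bore within about 2 mm of the post axis by camera and about 34 mm above the post tip; the arm's alignment over the slot was judged from the heading rather than measured directly.

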